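# Close the food box with its press-in lid

### The job

The wooden lid of the stoneware food box has been left ajar and sticks out over one end of the box. Push it back over the mouth and press it down until it is fully home, sitting level and tight on the rim all round. Leave the other things on the worktop as they are.

Things in the scene. Friction and masses are not known exactly. Their poses are not given: they have to be found in the camera images.
- food_box: An off-white rectangular stoneware box with a dark glazed rim, fixed where it stands on the worktop. Outside 194 (x) x 134 (y) x 78 (z) mm; mouth 180 x 120 mm; walls 7 mm. Origin at the centre of its underside; x along its length, toward the end over which the lid sticks out at the start; z up. A lemon and a lime lie inside, well below the lid.
- box_mouth (a point): The centre of the box's mouth, in the plane of the rim's top, 78 mm above the worktop; axes as the box's.
- lip_a (a joint): Slide (m) of the dark springy silicone sealing lip inside the box's +x end wall: 0 free, up to 0.0065 pushed back toward its wall. 94 mm long, it slants inward and down; its nose is 7 mm in from the wall, 11 mm below the rim. The lid's weight does not move it: pressing the lid down past it takes about 6 to 12 N at its end (14 to 18 N in mid-lid), then the lid stays down.
- lip_b (a joint): The same for the like lip inside the box's -x end wall. From the side (the plug pushed against it along the box) a lip gives way with 2.5 N to start and 1.2 N more per mm.
- lid: Pale bamboo lid, loose, 0.15 to 0.3 kg, too wide to grasp across: a flat board 194 (x) x 134 (y) x 10 (z) mm, same outline as the box, with a plug 170 x 112 x 14 mm deep centred under it that enters the mouth with 5 mm play at each end and 4 mm at each side. Origin at the centre of the board's underside; x along its length toward the end that sticks out, z up out of its top.
- lid_mid (a point): The centre of the top face of the lid's board; axes as the lid's. At the start the lid is about 22 to 43 mm off along the box's +x: one end of the plug rests on top of the +x end wall, the board's other end on the rims of the long walls, so it slopes about 5 degrees, up toward +x. Seated, this point is 10 mm above the rim plane (88 mm above the worktop), over the mouth's centre.
- lid_out_end (a point): Middle of the lid's top edge at the short side that sticks out at the start: 97 mm from its centre along its +x. When that side is pushed back about even with the box's end, the plug drops into the mouth and this end rests on lip_a, 4 to 9 mm too high, until pressed down (the lid may first spring back 1 to 3 mm along x). Seated: 10 mm above the rim plane.
- lid_in_end (a point): Middle of the lid's top edge at the opposite short side: 97 mm from its centre along its -x. Seated: 10 mm above the rim plane.
- board: A wooden chopping board, 240 x 340 x 22 mm, 1.1 kg, that lies loose beside the box; origin at the centre of its underside, y along its length. It lies left or right of the box. Bystander.
- garlic: A garlic bulb, about 53 mm across and high, loose on the board; origin at the centre of its underside. Bystander.
- lime: A lime, 53 x 46 x 48 mm, loose on the board; origin at its underside. Bystander.
- salt_dish: A small metal salt dish, 72 mm across and 35 mm high, loose on the worktop farther back; origin at the centre of its underside. Bystander.

How it is judged:
At the end, for the whole second after the job is handed in: The lid lies at rest in the mouth of the box, right way up, its top at both ends and in the middle within 3 mm of 10 mm above the rim plane, level within 0.025 rad, its centre within 8 mm of the mouth's centre seen from above (z of lid_out_end in the frame of box_mouth between 0.007 and 0.013 m and z of lid_in_end in the frame of box_mouth between 0.007 and 0.013 m and z of lid_mid in the frame of box_mouth between 0.007 and 0.013 m and horizontal distance between lid_mid and box_mouth below 0.008 m and angle between lid_mid's own z axis and vertical below 0.025 rad and linear speed of lid below 0.02 m/s); the robot touches nothing.
It fails at once if a bystander (chopping board, garlic, lime or salt dish) is moved more than 30 mm (distance of any of board, garlic, lime, salt_dish from where it was at the start of the episode above 0.03 m).
It also fails if it takes over 51 s, if anything falls off the work surface, if the arm or the gripper's body presses on something with over 40 N, if the wrist force passes 120 N, or if a joint passes its speed limit or range.

### The arm

A 6-joint arm with a two-finger parallel gripper is mounted at the origin on a cart in front of the work surface, level with it; the furniture and walls round the work are solid. World frame = base frame: x ahead of the robot, y to its left, z up, the work surface at z = 0. Lengths are in m, angles in rad, forces in N, time in s.
With the tool pointing down it reaches from about 0.375 to 0.925 m from the base axis. Payload 5.7 kg.
Tool frame: the origin (TCP) lies between the finger pads; the fingertips stand 19 mm ahead of it and the grasp point (between the pads) is the TCP; z points along the fingers, y is the line along which they close (so a half turn about z gives the same grasp; the last joint's range is limited). The gripper opens to 88 mm and grips with 3 to 60 N. Pads are 20 mm wide; open, the fingers measure 115 mm over their backs; the gripper's body (75 mm by 178 mm) begins 61 mm behind the grasp point.
Start: joints at [1.033, 0.359, 1.51, -0, 1.272, -0.115], TCP at [0.246, 0.547, 0.242] pointing down, gripper open.
Joint ranges: [-2.97, 2.97], [-1.01, 2.36], [0.21, 2.38], [-0.96, 4.11], [0.2, 2.71], [-2.98, 2.98]. Speed limits (rad/s): [2.39, 2.39, 3.14, 3.14, 3.14, 3.14].

### API

Orientations are given as a unit quaternion [x, y, z, w].
In Python, from plant import read_state, cams, finish_job gives the robot as it stands.
- The arm moves only by the tool send_rows, never from a script. Its arguments are lists of equal length, an entry for each row: "offset": the shift along the world's x, y, z in m, a list of three; "spin": the turn about the world's z in degrees. A call has 1 to 12 rows; each row is the pose to reach, as a shift and turn from the pose commanded when the call began; what a row does not reach only later rows make up. A row lasts 1/12 s, in which the tool goes at most 41.7 mm and 7.16 degrees, less where a joint would pass 70% of its speed; a pose out of reach is approached as far as the arm can. A call with a gripper value outside its range is refused whole. "gripper" is the finger opening in m, from 0 to 0.0878, set as the call begins (left out, the last holds). The fingers move at their own pace and stop on an object; the grip force is fixed at half the most. Time passes only in rows, so rows that repeat a pose let the fingers close. It gives the time, the measured TCP pose, the force, the opening and the grip force at its end, in the units of the state.
- read_state(): the state, without advancing time (a new reading comes with each control period).
- cams.grab_frame(name): name is "side" or "top" or "wrist"; returns a dict with "pixels" (420x560x3 uint8, blue, green, red), "fx", "fy", "cx", "cy" (pixels), "view" (4x4, takes a point from world to camera coordinates). Camera axes: x right, y down, z forward; pixel columns grow to the right and rows downward; lengths in m; the calibration is good to about 2 mm. A picture is of the moment at which its call begins. There is no depth.
- finish_job(): hands the job in; it is judged then, once.
The state is a dict: "t": time; "joint_positions": joint angles; "qvel": joint speeds; "joint_torque": joint torques, N m; "position": TCP position; "eef_rot": TCP orientation; "contact_force": force on the tool from outside, world axes, zero at the start; "wrist_torque": the same for the moment, N m; "grip_width": finger opening in m; "grip_force": force on a finger pad.
Only numpy, scipy, OpenCV 4.12 (cv2) and the standard library are available. Lean on these libraries where they do the work, as an engineer would, in place of code of your own. Each camera call takes 0.05 s, during which the arm holds its last target. There are 200 camera calls.

## Working session

There is one attempt and no reset: what is moved stays moved. The work goes in short steps, Python scripts to look and compute and a tool call to move; the robot and the scene stay as the last step left them, time stands still between calls to the robot, and variables do not carry over. Pictures are saved under pics/ and viewed, at most 10 in all, crops included, and the job is handed in when it is done.

Besides the shell and the picture viewer there is one more tool, called after "Call:" by a JSON object that holds its "fn" and its "kwargs". send_rows: Moves the arm, as the interface text tells. Its arguments: {"type":"object","properties":{"offset":{"type":"array","items":{"type":"array","items":{"type":"number"}}},"spin":{"type":"array","items":{"type":"number"}},"gripper":{"type":"number"}},"required":["offset","spin"]}

```bash
mkdir -p pics
cat > h.py <<'E'
import numpy as np,cv2
from plant import read_state,cams,finish_job
def grab(n,f=None):
    d=cams.grab_frame(n)
    if f: cv2.imwrite('pics/'+f,d['pixels'])
    return d
def ray(d,u,v,z):
    V=np.array(d['view']);R=V[:3,:3];c=-R.T@V[:3,3]
    r=R.T@np.array([(u-d['cx'])/d['fx'],(v-d['cy'])/d['fy'],1])
    return c+r*(z-c[2])/r[2]
def proj(d,p):
    q=np.array(d['view'])@np.append(p,1);return d['fx']*q[0]/q[2]+d['cx'],d['fy']*q[1]/q[2]+d['cy']
E
python3 - <<'E'
from h import *
a=grab('top','t0.png');b=grab('side','s0.png')
for d in(a,b):
    V=np.array(d['view']);print(-V[:3,:3].T@V[:3,3],V[2,:3],d['fx'])
s=read_state();print(s['position'],s['eef_rot'],s['contact_force'],s['t'])
E
```

```text
[ 0.37872587 -0.02964233  1.23150629] [ 0.23112829 -0.00188504 -0.97292146] 516.9542632861792
[ 0.43908117 -1.04027753  0.98421516] [ 0.14465641  0.73603707 -0.66130473] 499.83409089439033
[0.24588313 0.54667354 0.24092269] [ 2.09810675e-01  9.77741705e-01 -7.58639152e-04 -2.53073106e-04] [-0.10876742 -0.5739647   0.28539535] 0.1
```

View pics/t0.png

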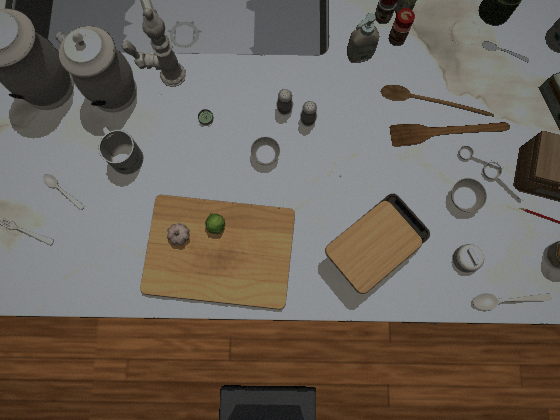

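View pics/s0.png

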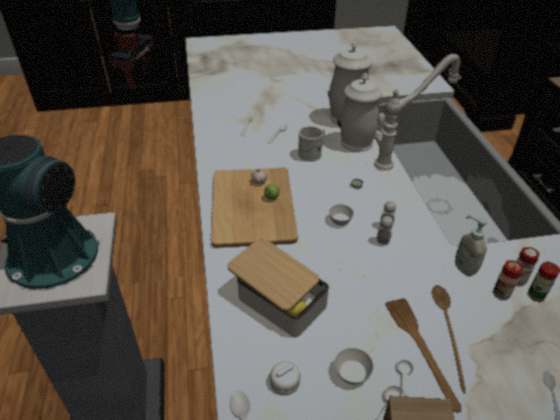

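```bash
cat > m.py <<'E'
from h import *
def lid(d):
    hsv=cv2.cvtColor(d['pixels'],cv2.COLOR_BGR2HSV)
    m=cv2.inRange(hsv,(8,70,90),(22,255,255)); k=np.ones((3,3),np.uint8)
    m=cv2.morphologyEx(cv2.morphologyEx(m,cv2.MORPH_OPEN,k),cv2.MORPH_CLOSE,np.ones((5,5),np.uint8))
    for c in cv2.findContours(m,0,1)[0]:
        r=cv2.minAreaRect(c)
        if 3000<cv2.contourArea(c)<7000 and 180<r[0][1]<310 and 300<r[0][0]<460: return r,cv2.boxPoints(r),c
E
python3 - <<'E'
from m import *
d=grab('top'); r,p,c=lid(d);print(r,cv2.contourArea(c),p)
for q in p: print(ray(d,*q,.095))
cv2.drawContours(d['pixels'],[p.astype(int)],0,(255,0,0),1)
cv2.imwrite('pics/c0.png',cv2.resize(d['pixels'][170:320,290:460],None,fx=4,fy=4,interpolation=cv2.INTER_CUBIC))
E
```

```text
((373.2353210449219, 245.44119262695312), (61.0659294128418, 82.21664428710938), 49.398704528808594) 4771.0 [[322.15295 249.01176]
 [384.57648 195.50589]
 [424.3177  241.87062]
 [361.89417 295.3765 ]]
[ 0.55535093 -0.12789496  0.095     ]
[ 0.68021758 -0.27056279  0.095     ]
[ 0.57476273 -0.35565496  0.095     ]
[ 0.45496478 -0.21378801  0.095     ]
```

View pics/c0.png

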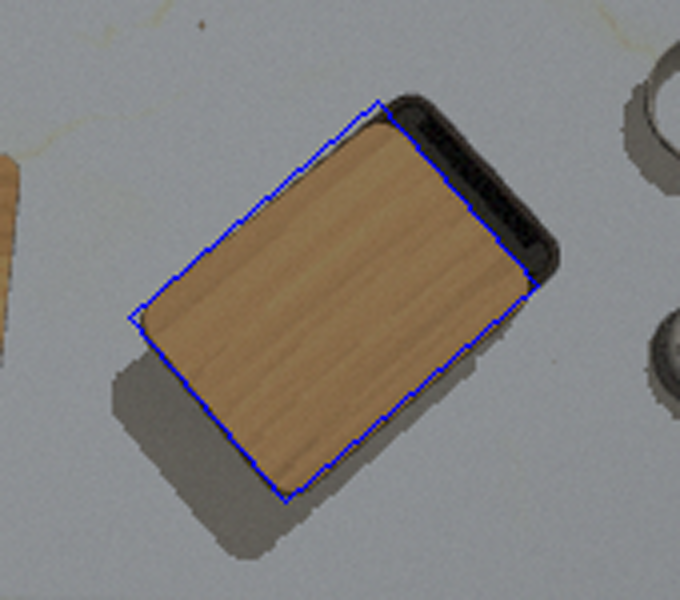

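Run:
```python
from m import *
d=grab('top')
def w(x,y,z): return ray(d,290+(x+.5)/4-.5,170+(y+.5)/4-.5,z)
def L(n,a,b,za,zb):
    A=w(*a,za);B=w(*b,zb);v=(B-A)[:2];print(n,A.round(4),B.round(4),np.degrees(np.arctan2(v[1],v[0])).round(2));return np.cross([*A[:2],1],[*B[:2],1])
o=L('out',(150,340),(270,478),.103,.103)
i=L('in',(405,140),(520,270),.088,.088)
l=L('left',(160,297),(355,138),.102,.09)
r=L('right',(310,478),(515,305),.102,.09)
e=L('boxend',(440,108),(548,232),.078,.078)
X=lambda a,b:(lambda c:c[:2]/c[2])(np.cross(a,b))
O=(X(o,l)+X(o,r))/2;I=(X(i,l)+X(i,r))/2;E=(X(e,l)+X(e,r))/2
print(O,I,E,np.linalg.norm(O-I),np.linalg.norm(X(o,l)-X(o,r)),np.linalg.norm(E-I),np.degrees(np.arctan2(*(O-I)[::-1])))
```

```text
out [ 0.5418 -0.1381  0.103 ] [ 0.4677 -0.2025  0.103 ] -139.03
in [ 0.6608 -0.2857  0.088 ] [ 0.5866 -0.3477  0.088 ] -140.14
left [ 0.566  -0.1439  0.102 ] [ 0.661  -0.2568  0.09  ] -49.91
right [ 0.468  -0.2243  0.102 ] [ 0.5664 -0.3433  0.09  ] -50.44
boxend [ 0.6826 -0.3088  0.078 ] [ 0.6106 -0.3675  0.078 ] -140.84
[ 0.50516314 -0.169901  ] [ 0.6259818  -0.31478008] [ 0.64592874 -0.33869507] 0.1886454205377311 0.12656669777877347 0.031141727469258838 129.82565833617915
```

Call:
{"fn": "send_rows", "kwargs": {"offset": [[0.2,-0.347,0],[0.2,-0.347,0],[0.2,-0.347,0],[0.2,-0.347,0],[0.2,-0.347,0],[0.2,-0.347,0],[0.2,-0.347,0],[0.2,-0.347,0],[0.2,-0.347,0],[0.235,-0.688,0],[0.235,-0.688,0],[0.235,-0.688,0]], "spin": [0,0,0,0,0,0,0,0,-6,-13,-20,-26], "gripper": 0.06}}

```text
t: 1.2
position: [0.4498, 0.0964, 0.2416]
eef_rot: [0.427, 0.904, -0.0, -0.0]
contact_force: [1.3, 0.4, -0.6]
grip_width: 0.06
grip_force: 0.0
```

Call:
{"fn": "send_rows", "kwargs": {"offset": [[0,0,0],[0,0,0],[0,0,0],[0,0,0],[0,0,0],[0,0,0],[0,0,0],[0,0,0]], "spin": [0,0,0,0,0,0,0,0]}}

```text
t: 1.87
position: [0.4496, 0.0991, 0.2416]
eef_rot: [0.424, 0.906, -0.0, -0.0]
contact_force: [0.1, -0.0, -0.3]
grip_width: 0.06
grip_force: 0.0
```

Call:
{"fn": "send_rows", "kwargs": {"offset": [[0.031,-0.24,0],[0.031,-0.24,0],[0.031,-0.24,0],[0.031,-0.24,0],[0.031,-0.24,0],[0.031,-0.24,0],[0.031,-0.24,0],[0.031,-0.24,-0.04],[0.031,-0.24,-0.08],[0.031,-0.24,-0.08],[0.031,-0.24,-0.08],[0.031,-0.24,-0.08]], "spin": [0,0,0,0,0,0,0,0,0,0,0,0]}}

```text
t: 2.87
position: [0.4814, -0.1413, 0.1629]
eef_rot: [0.424, 0.906, 0.0, 0.0]
contact_force: [0.1, -0.1, 1.0]
grip_width: 0.0603
grip_force: 0.0
```

Run:
```python
from h import *
s=read_state();print(s['position'],s['eef_rot'])
d=grab('wrist','w1.png');print(-np.array(d['view'])[:3,:3].T@np.array(d['view'])[:3,3])
```

```text
[ 0.48142554 -0.14131683  0.16286443] [4.24019346e-01 9.05653075e-01 2.32146787e-05 3.18158654e-04]
[ 0.42806705 -0.07750866  0.30603418]
```

View pics/w1.png

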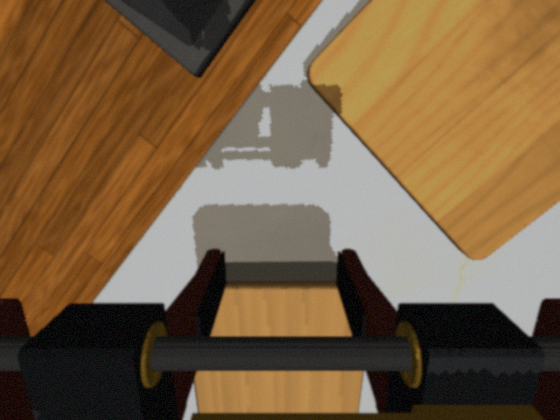

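Run:
```python
from h import *
d=grab('wrist')
for u,v,z in [(210,285,.103),(355,285,.103),(280,285,.103),(280,263,.093),(280,285,.093),(224,262,.093),(338,262,.093)]: print(u,v,ray(d,u,v,z).round(4))
```

```text
210 285 [ 0.4664 -0.1991  0.103 ]
355 285 [ 0.5435 -0.1349  0.103 ]
280 285 [ 0.5036 -0.1681  0.103 ]
280 263 [ 0.4961 -0.159   0.093 ]
280 285 [ 0.5073 -0.1726  0.093 ]
224 262 [ 0.4651 -0.1838  0.093 ]
338 262 [ 0.5272 -0.1321  0.093 ]
```

Call:
{"fn": "send_rows", "kwargs": {"offset": [[0,0,-0.03],[0,0,-0.06],[0,0,-0.06],[0,0,-0.06],[0.006,-0.008,-0.06],[0.0115,-0.0138,-0.06],[0.0141,-0.0169,-0.06],[0.0166,-0.02,-0.06],[0.0192,-0.0231,-0.06],[0.0217,-0.0261,-0.06],[0.0243,-0.0292,-0.06],[0.0256,-0.0308,-0.06]], "spin": [0,0,0,0,0,0,0,0,0,0,0,0]}}

```text
t: 3.97
position: [0.5067, -0.173, 0.1016]
eef_rot: [0.424, 0.905, -0.0, 0.0]
contact_force: [-0.8, -0.2, -1.2]
grip_width: 0.0602
grip_force: 0.3
```

Call:
{"fn": "send_rows", "kwargs": {"offset": [[0.0013,-0.0015,0],[0.0026,-0.0031,0],[0.0038,-0.0046,0],[0.0051,-0.0062,0],[0.0064,-0.0077,0],[0.0064,-0.0077,0]], "spin": [0,0,0,0,0,0]}}

```text
t: 4.47
position: [0.5127, -0.1802, 0.1015]
eef_rot: [0.424, 0.905, 0.0, -0.0]
contact_force: [0.7, 1.2, 0.9]
grip_width: 0.06
grip_force: 0.3
```

Run:
```python
from h import *
s=read_state();print(s['position'],s['contact_force'])
d=grab('top');cv2.imwrite('pics/t2.png',cv2.resize(d['pixels'][170:320,290:460],None,fx=4,fy=4,interpolation=cv2.INTER_CUBIC))
```

```text
[ 0.51267193 -0.18020288  0.10149052] [0.66703517 1.22723138 0.88400811]
```

View pics/t2.png

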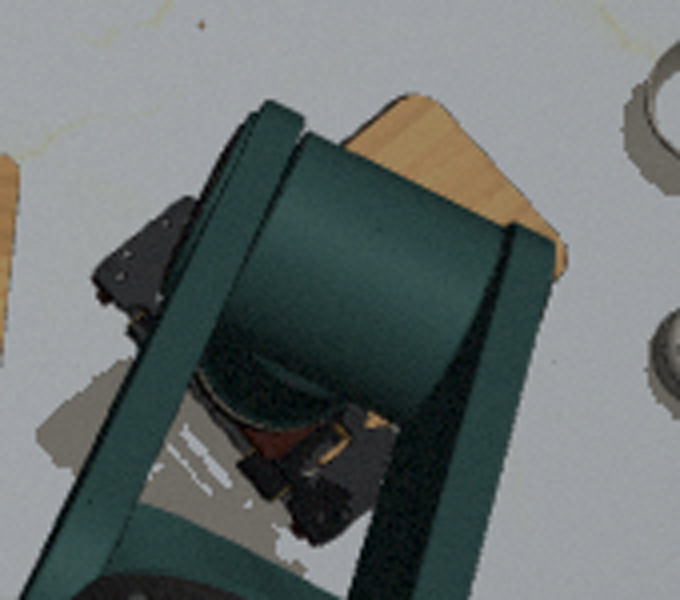

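Run:
```python
from h import *
d=grab('wrist','w2.png');print(ray(d,280,285,.097))
a=grab('side');cv2.imwrite('pics/wm.png',np.vstack([d['pixels'][180:420],cv2.resize(a['pixels'][210:350,200:350],None,fx=560/150,fy=2.4)]))
```

```text
[ 0.51351168 -0.18175094  0.097     ]
```

View pics/wm.png

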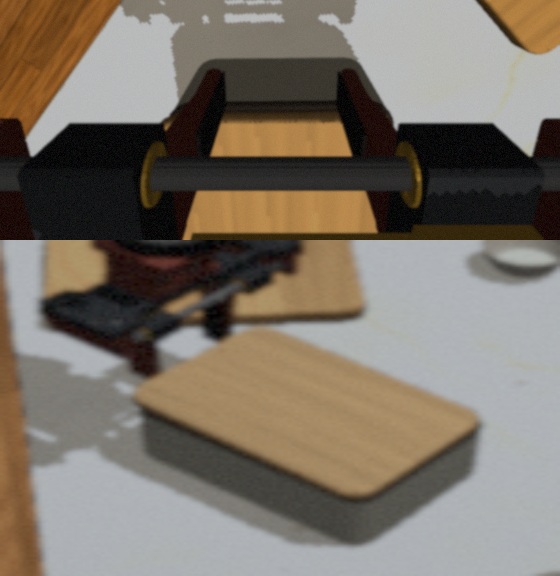

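Run:
```python
from h import *
d=grab('wrist');u=np.array([-.639,.769])
c=np.array([.585,-.265])
p=d['pixels'][:,270:300].mean(1).astype(int)
for v in range(230,312,2): print(v,p[v],*[((ray(d,285,v,z)[:2]-c)@u*1000).round(1) for z in(.0,.078,.093,.097,.103)])
```

```text
230 [106 117 124] 102.7 132.0 137.6 139.1 141.4
232 [106 118 124] 101.1 130.8 136.6 138.1 140.4
234 [106 118 125] 99.4 129.7 135.5 137.1 139.4
236 [103 115 122] 97.7 128.5 134.5 136.1 138.4
238 [70 79 83] 96.0 127.4 133.4 135.0 137.4
240 [46 55 58] 94.3 126.2 132.4 134.0 136.5
242 [46 54 58] 92.6 125.1 131.3 133.0 135.5
244 [47 55 58] 90.8 123.9 130.2 131.9 134.5
246 [46 54 58] 89.1 122.7 129.2 130.9 133.5
248 [47 55 58] 87.4 121.5 128.1 129.8 132.5
250 [46 54 58] 85.6 120.3 127.0 128.8 131.5
252 [46 55 58] 83.9 119.1 125.9 127.7 130.4
254 [45 54 57] 82.1 118.0 124.8 126.7 129.4
256 [46 54 58] 80.4 116.8 123.7 125.6 128.4
258 [46 54 58] 78.6 115.5 122.6 124.5 127.4
260 [46 55 58] 76.8 114.3 121.5 123.5 126.4
262 [46 54 58] 75.1 113.1 120.4 122.4 125.3
264 [46 54 58] 73.3 111.9 119.3 121.3 124.3
266 [47 54 58] 71.5 110.7 118.2 120.2 123.2
268 [46 54 58] 69.7 109.5 117.1 119.1 122.2
270 [47 55 58] 67.9 108.2 116.0 118.0 121.2
272 [46 54 58] 66.0 107.0 114.9 117.0 120.1
274 [46 55 58] 64.2 105.7 113.7 115.8 119.0
276 [46 54 58] 62.4 104.5 112.6 114.7 118.0
278 [45 53 57] 60.5 103.2 111.4 113.6 116.9
280 [37 43 46] 58.7 102.0 110.3 112.5 115.8
282 [14 18 21] 56.8 100.7 109.1 111.4 114.8
284 [16 20 26] 55.0 99.4 108.0 110.3 113.7
286 [22 26 32] 53.1 98.2 106.8 109.1 112.6
288 [23 29 35] 51.2 96.9 105.7 108.0 111.5
290 [19 24 30] 49.3 95.6 104.5 106.9 110.4
292 [17 30 41] 47.4 94.3 103.3 105.7 109.3
294 [20 38 54] 45.5 93.0 102.1 104.6 108.2
296 [24 45 62] 43.6 91.7 101.0 103.4 107.1
298 [29 53 73] 41.7 90.4 99.8 102.3 106.0
300 [ 42  77 104] 39.8 89.1 98.6 101.1 104.9
302 [ 57 104 141] 37.9 87.8 97.4 99.9 103.8
304 [ 73 130 175] 35.9 86.5 96.2 98.8 102.7
306 [ 75 134 181] 34.0 85.1 95.0 97.6 101.5
308 [ 75 133 180] 32.0 83.8 93.8 96.4 100.4
310 [ 75 133 180] 30.1 82.5 92.5 95.2 99.3
```

Call:
{"fn": "send_rows", "kwargs": {"offset": [[0.0006,-0.0008,0],[0.0013,-0.0015,0],[0.0019,-0.0023,0],[0.0019,-0.0023,0]], "spin": [0,0,0,0]}}

```text
t: 5.0
position: [0.5138, -0.1818, 0.1012]
eef_rot: [0.424, 0.905, 0.0, -0.001]
contact_force: [-2.7, 4.1, -0.8]
grip_width: 0.0598
grip_force: 2.5
```

Run:
```python
from h import *
d=grab('wrist');u=np.array([-.639,.769])
c=np.array([.585,-.265])
p=d['pixels'][:,270:300].mean(1).astype(int)
print(read_state()['contact_force'])
for v in range(276,316,2): print(v,p[v],*[((ray(d,285,v,z)[:2]-c)@u*1000).round(1) for z in(.078,.093,.097,.103)])
```

```text
[-2.15471047  4.48670321  0.28829327]
276 [46 54 57] 102.8 110.8 113.0 116.2
278 [29 34 38] 101.5 109.7 111.9 115.2
280 [12 17 21] 100.3 108.6 110.8 114.1
282 [16 19 25] 99.0 107.4 109.7 113.0
284 [25 29 35] 97.8 106.3 108.5 111.9
286 [23 29 35] 96.5 105.1 107.4 110.9
288 [17 23 28] 95.2 104.0 106.3 109.8
290 [12 17 21] 93.9 102.8 105.2 108.7
292 [17 30 42] 92.7 101.6 104.0 107.6
294 [22 41 56] 91.4 100.4 102.9 106.5
296 [24 46 63] 90.1 99.3 101.7 105.4
298 [31 56 77] 88.8 98.1 100.6 104.3
300 [ 43  80 109] 87.5 96.9 99.4 103.2
302 [ 61 110 149] 86.1 95.7 98.2 102.1
304 [ 74 132 177] 84.8 94.5 97.1 101.0
306 [ 76 134 181] 83.5 93.3 95.9 99.8
308 [ 76 135 181] 82.2 92.1 94.7 98.7
310 [ 75 134 181] 80.8 90.9 93.6 97.6
312 [ 75 134 181] 79.5 89.7 92.4 96.4
314 [ 75 134 182] 78.2 88.4 91.2 95.3
```

Call:
{"fn": "send_rows", "kwargs": {"offset": [[-0.004,0.005,0],[-0.009,0.011,0],[-0.009,0.011,0.03],[-0.009,0.011,0.06],[-0.009,0.011,0.06],[-0.009,0.011,0.06],[-0.009,0.011,0.06],[-0.009,0.011,0.06],[-0.009,0.011,0.06]], "spin": [0,0,0,0,0,0,0,0,0], "gripper": 0.06}}

```text
t: 5.8
position: [0.5049, -0.1712, 0.1605]
eef_rot: [0.424, 0.905, -0.0, -0.001]
contact_force: [0.8, 0.4, -0.2]
grip_width: 0.0595
grip_force: 0.0
```

Run:
```python
from h import *
s=read_state();print(s['position'],s['contact_force'])
a=grab('side');u=np.array([-.639,.769]);n=np.array([-u[1],u[0]]);c=np.array([.585,-.265])+.002*u
b=cv2.resize(a['pixels'][220:340,215:345],None,fx=6,fy=5,interpolation=cv2.INTER_CUBIC)
def P(x,y,z):
    q=proj(a,[*(c+x*u+y*n),z]);return int((q[0]+.5-215)*6),int((q[1]+.5-220)*5)
for z,col in((.088,(0,255,0)),(.078,(255,0,0))):
    for y in(-.067,.067): cv2.line(b,P(.097,y,z),P(-.097,y,z),col,1)
    for x in(-.097,.097): cv2.line(b,P(x,.067,z),P(x,-.067,z),col,1)
cv2.imwrite('pics/s3.png',b)
```

```text
[ 0.50489856 -0.17115365  0.16054631] [ 0.77090805  0.3781268  -0.15241435]
```

View pics/s3.png

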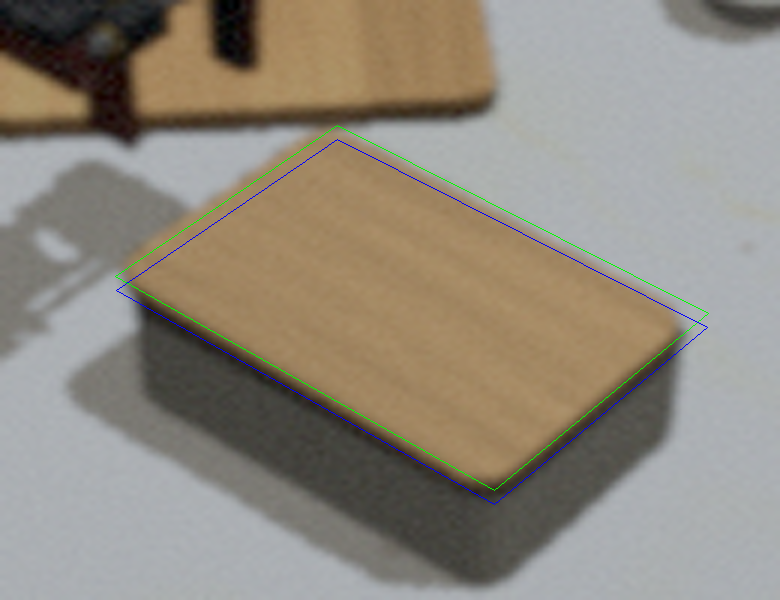

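Call:
{"fn": "send_rows", "kwargs": {"offset": [[0.028,-0.031,0],[0.028,-0.031,0],[0.028,-0.031,0],[0.028,-0.031,0],[0.028,-0.031,0],[0.028,-0.031,0],[0.028,-0.031,-0.015],[0.028,-0.031,-0.03],[0.028,-0.031,-0.036],[0.028,-0.031,-0.038],[0.028,-0.031,-0.04],[0.028,-0.031,-0.04]], "spin": [0,0,0,0,0,0,0,0,0,0,0,0], "gripper": 0.0}}

```text
t: 6.85
position: [0.5337, -0.2024, 0.1218]
eef_rot: [0.424, 0.906, -0.0, 0.0]
contact_force: [-0.3, 0.6, -0.8]
grip_width: 0.0006
grip_force: 0.0
```

Call:
{"fn": "send_rows", "kwargs": {"offset": [[0,0,-0.001],[0,0,-0.002],[0,0,-0.003],[0,0,-0.003]], "spin": [0,0,0,0]}}

```text
t: 7.18
position: [0.5337, -0.2025, 0.1188]
eef_rot: [0.424, 0.905, -0.0, 0.0]
contact_force: [-0.4, -0.3, 0.0]
grip_width: 0.0005
grip_force: 0.0
```

Call:
{"fn": "send_rows", "kwargs": {"offset": [[0,0,-0.001],[0,0,-0.002],[0,0,-0.003],[0,0,-0.004],[0,0,-0.004]], "spin": [0,0,0,0,0]}}

```text
t: 7.6
position: [0.5337, -0.2026, 0.1146]
eef_rot: [0.424, 0.905, -0.0, -0.0]
contact_force: [0.7, -0.7, 1.1]
grip_width: 0.0005
grip_force: 0.6
```

Call:
{"fn": "send_rows", "kwargs": {"offset": [[0,0,-0.001],[0,0,-0.002],[0,0,-0.003],[0,0,-0.003]], "spin": [0,0,0,0]}}

```text
t: 7.93
position: [0.5341, -0.2028, 0.1119]
eef_rot: [0.424, 0.905, -0.0, 0.001]
contact_force: [0.7, 0.1, 4.3]
grip_width: 0.0004
grip_force: 2.1
```

Dropped into the mouth; contact is made near 0.094. I continue to press.

Call:
{"fn": "send_rows", "kwargs": {"offset": [[0,0,-0.001],[0,0,-0.002],[0,0,-0.003],[0,0,-0.003]], "spin": [0,0,0,0]}}

```text
t: 8.27
position: [0.5336, -0.2025, 0.1084]
eef_rot: [0.424, 0.905, -0.0, -0.0]
contact_force: [0.5, 0.1, 0.9]
grip_width: 0.0003
grip_force: 0.4
```

Call:
{"fn": "send_rows", "kwargs": {"offset": [[0,0,-0.001],[0,0,-0.002],[0,0,-0.003],[0,0,-0.003]], "spin": [0,0,0,0]}}

```text
t: 8.6
position: [0.5337, -0.2026, 0.1073]
eef_rot: [0.424, 0.906, -0.0, 0.0]
contact_force: [-3.7, 1.2, 18.2]
grip_width: 0.0007
grip_force: 9.0
```

Call:
{"fn": "send_rows", "kwargs": {"offset": [[0,0,0.03],[0.03,-0.036,0.03],[0.06,-0.072,0.03],[0.09,-0.108,0.03],[0.1,-0.12,0.03],[0.1,-0.12,0.03],[0.1,-0.12,0.03],[0.1,-0.12,0.015],[0.1,-0.12,0.011],[0.1,-0.12,0.008],[0.1,-0.12,0.006],[0.1,-0.12,0.006]], "spin": [0,0,0,0,0,0,0,0,0,0,0,0]}}

```text
t: 9.6
position: [0.633, -0.3216, 0.1114]
eef_rot: [0.424, 0.906, 0.0, -0.001]
contact_force: [-1.1, 0.5, 0.5]
grip_width: 0.0006
grip_force: 0.0
```

Call:
{"fn": "send_rows", "kwargs": {"offset": [[0,0,-0.001],[0,0,-0.002],[0,0,-0.003],[0,0,-0.004],[0,0,-0.004]], "spin": [0,0,0,0,0]}}

```text
t: 10.02
position: [0.6336, -0.3225, 0.1075]
eef_rot: [0.424, 0.905, -0.0, -0.0]
contact_force: [-0.7, 0.5, 0.0]
grip_width: 0.0005
grip_force: 0.0
```

Call:
{"fn": "send_rows", "kwargs": {"offset": [[0,0,-0.001],[0,0,-0.002],[0,0,-0.002],[0,0,-0.002]], "spin": [0,0,0,0]}}

```text
t: 10.35
position: [0.6337, -0.3225, 0.1074]
eef_rot: [0.424, 0.905, -0.0, 0.0]
contact_force: [-2.5, 1.6, 10.8]
grip_width: 0.0004
grip_force: 5.0
```

Call:
{"fn": "send_rows", "kwargs": {"offset": [[0,0,0.04],[0,0,0.08],[-0.04,0.03,0.12],[-0.08,0.06,0.14],[-0.12,0.1,0.14],[-0.16,0.14,0.14],[-0.2,0.2,0.14],[-0.2,0.24,0.14],[-0.2,0.28,0.14],[-0.2,0.32,0.14],[-0.2,0.36,0.14],[-0.2,0.36,0.14]], "spin": [0,0,0,0,0,0,0,0,0,0,0,0]}}

```text
t: 11.35
position: [0.437, 0.0089, 0.2458]
eef_rot: [0.425, 0.905, 0.0, 0.001]
contact_force: [0.9, 0.6, 0.5]
grip_width: 0.0002
grip_force: 0.0
```

Run:
```python
from h import *
a=grab('side');u=np.array([-.639,.769]);n=np.array([-u[1],u[0]]);c=np.array([.585,-.265])+.002*u
b=cv2.resize(a['pixels'][220:340,215:345],None,fx=3,fy=3,interpolation=cv2.INTER_CUBIC)
d=grab('top')
b2=cv2.resize(d['pixels'][180:300,310:440],None,fx=3,fy=3,interpolation=cv2.INTER_CUBIC)
cv2.imwrite('pics/f.png',np.hstack([b,b2]))
```

```text
(no output)
```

View pics/f.png

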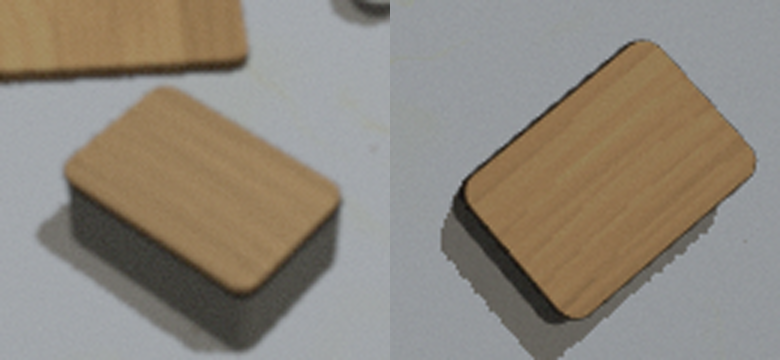

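```bash
python3 -c "
from h import *
print(finish_job())"
```

```text
the job is handed in; nothing more can be done
None
```

I pushed the lid back over the mouth and pressed it home, then handed the job in at about 11.5 s. With the fingers pressing, the top measured about 88 mm above the worktop at both ends (the seated height). It looks level in the last pictures, no other object was touched, and no verdict was returned.

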